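# Clamp a foam offcut in the bevel jig

## Robot

A 7-joint arm with a two-finger parallel gripper is mounted at the origin on a cart in front of the work surface, level with it; the furniture and walls round the work are solid. World frame = base frame: x ahead of the robot, y to its left, z up, the work surface at z = 0. Lengths are in mm, angles in rad, forces in N, time in s.
With the tool pointing down it reaches from about 425 to 825 mm from the base axis. Payload 3.6 kg.
Tool frame: the origin (TCP) lies between the finger pads; the fingertips stand 19 mm ahead of it and the grasp point (between the pads) is the TCP; z points along the fingers, y is the direction in which the jaws open and shut (so a half turn about z gives the same grasp; the last joint's range is limited). The gripper opens to 85 mm and grips with 20 to 120 N. Pads are 22 mm wide; open, the fingers measure 114 mm over their backs; the gripper's body (76 mm by 85 mm) begins 54 mm behind the grasp point. The pads swing forward as they close: fully open they stand 13 mm farther back than shut.
Start: joints at [1.218, 0.615, -0.013, 1.423, 0.008, 1.103, -0.04], TCP at [208.054, -615.774, 250.297] pointing down, gripper open.
Joint ranges: [-3.12, 3.12], [-0.3, 2.06], [-1.34, 1.32], [0.26, 2.42], [-1.36, 4.5], [0.01, 1.98], [-2.84, 2.84]. Speed limits (rad/s): [2.79, 2.79, 3.14, 3.14, 3.14, 3.14, 3.14].

## Interface

Orientations are given as a 3x3 rotation matrix whose columns are the frame's x, y, z axes.
In Python, from rig import r gives the robot as it stands.
- The arm moves only by the shell command python3 -m crank 'ROWS' [FORCE]. ROWS is JSON, a list that holds one entry, the list of rows, each a list of 5 numbers: the shift along the tool's x, y, z in m, then the turn about the tool's z in rad, then the finger opening in m, from 0 to 0.0854. In form: [[[dx, dy, dz, spin, jaw], ...]]. A call has 1 to 20 rows; each row is the pose to reach, as a shift and turn from the pose measured when the call began, along the tool's axes at that moment; what a row does not reach only later rows make up. A row lasts 1/12 s, in which the tool goes at most 41.7 mm and 7.16 degrees, less where a joint would pass 70% of its speed; a pose out of reach is approached as far as the arm can. A call with a gripper value outside its range is refused whole. The fingers move at their own pace and stop on an object; FORCE is the grip in N (left out, the last holds). Time passes only in rows, so rows that repeat a pose let the fingers close. It gives the time, the measured TCP pose, the force and the opening at its end, in the units of the state.
- r.get_state(): the state, without advancing time (a new reading comes with each control period).
- r.grab_frame(name): name is "scene" or "top" or "wrist"; returns a dict with "image" (480x640x3 uint8, red, green, blue), "depth" (480x640 float32, mm along the optical axis (not along the pixel's ray), 0 where there is no reading), "camera_matrix" (3x3 intrinsics, pixels), "k1" (the pictures are not rectified: a ray, as slopes to the right and down, at radius r is drawn at 1 + k1 r^2 times it, then the intrinsics apply), "origin" and "orientation" of the camera in the world. Camera axes: x right, y up, looking along -z (the intrinsics and any distortion apply to the point x, -y, -z); pixel columns grow to the right and rows downward; lengths in mm; the calibration is good to about 2 mm. A picture is of the moment at which its call begins.
- r.job_done(): hands the job in, once; it reports no verdict.
The state is a dict: "time_s": time; "joint_pos": joint angles; "joint_vel": joint speeds; "joint_efforts": joint torques, N m; "position": TCP position; "tcp_rot": TCP orientation; "force": force on the tool from outside, world axes, zero at the start; "wrist_torque": the same for the moment, N m; "grip_width": opening from 0.0 (shut) to 1.0 (fully open).
Only numpy, scipy, OpenCV 4.12 (cv2) and the standard library are available. Lean on these libraries where they do the work, as an engineer would, in place of code of your own. Each camera call takes 0.05 s, during which the arm holds its last target. There are 200 camera calls.

## Task

Clamp the longest of the three white foam offcuts in the plywood bevel jig, ready for sanding: lay it lengthwise up the slope in the pocket of the sloping face, flat on the pocket floor between the guides, and only then swing the steel keeper over it until it is fully down in its forked catch. Leave the other two offcuts lying where they are.

Things in the scene. Friction and masses are not known exactly. Their poses are not given: they have to be found in the camera images.
- long_offcut_mid (a point): centre (half-way up) of the longest white foam offcut, a rigid block 30 x 70 x 30 mm (its own x, y, z; y is its length), lying loose on the table left of the jig, 30 g. It can be gripped across its 30 mm width.
- mid_offcut_mid (a point): centre of the middle-sized white foam offcut, 30 x 50 x 28 mm; leave it alone
- square_offcut_mid (a point): centre of the square white foam offcut, 40 x 40 x 22 mm; leave it alone
- pocket: pocket on the sloping face, 75 mm long (x) by 35 mm wide (y). Origin: centre of its floor, 72 mm above the table; x points up the slope, y level, towards the catch, z square out of the face. Aluminium end stops (60 mm wide, 12 thick) and four corner guides (8 thick), all 14 mm high; the guides leave 46 mm free at mid-length on both sides for fingers. A seated offcut stands 30 mm high.
- keeper (a joint): angle of the keeper, a bright steel strap 13 mm wide, 4 mm thick with a red cross bar at its free end, hinged beside the pocket: 0 = fully down in the fork, 1.57 = standing square out of the face, larger = leaning away from the pocket (starts 1.75 to 2.1, limit 2.3). Stiff hinge (0.1 N m): it stays where left. Shut, its underside is 32 mm above the pocket floor.
- keeper_hinge (a point): the keeper's hinge axis, at x = 0, y = -78 mm, z = 34 mm in the pocket's frame. The axis runs along the pocket's x.
- keeper_bar (a point): centre of the red cross bar (34 mm between its ends' centres, along the pocket's x, 14 mm thick), 178 mm from the hinge axis along the strap; when shut it lies 22 mm beyond the fork. Its y axis points along the strap away from the hinge.
- jig: the fixed plywood bevel jig, a stand with a base 150 x 200 mm and a 30 degree sloping face, 132 mm up the slope by 196 mm, its low edge towards the robot and its right. Origin: centre of its underside on the table; it is turned 0.5 to 1.0 rad anticlockwise about the vertical.
- catch (a point): middle of the catch's saddle (where the keeper rests): a dark steel fork beside the pocket, at x = 0, y = +78 mm, z = 31 mm in the pocket's frame; two prongs rise to z = 46 mm, with 19 mm between them along x
There are look-alikes about, which are no part of the job. Leave any black or purple look-alike of the part that bears long_offcut_mid alone.

How it is judged:
By the outcome, as a careful person would: the job done as asked, in the order asked, and still so for the second after the job is handed in, with the robot touching nothing.
It also fails if it takes over 54 s, if anything falls off the work surface, if the arm or the gripper's body presses on something with over 40 N, if the wrist force passes 120 N, or if a joint passes its speed limit or range.

## Working session

There is one attempt and no reset: what is moved stays moved. The work goes in short steps, Python scripts to look and compute and a shell command to move; the robot and the scene stay as the last step left them, time stands still between calls to the robot, and variables do not carry over. Pictures are saved under pics/ and viewed, on a budget of 10 in all, crops included, one or two more only if the job needs it, and the job is handed in when it is done.

```bash
mkdir -p pics; ls; cat > h.py <<'E'
import numpy as np, cv2
from rig import r
def shot(n):
    f=r.grab_frame(n); return f
def ray(f,u,v):
    K=np.array(f["camera_matrix"]);k=f["k1"]
    p=cv2.undistortPoints(np.array([[[u,v]]],float),K,np.array([k,0,0,0,0.]))[0,0]
    d=np.array(f["orientation"])@np.array([p[0],-p[1],-1.])
    return np.array(f["origin"],float),d
def onz(f,u,v,z):
    o,d=ray(f,u,v); return o+d*(z-o[2])/d[2]
def dep(f,u,v):
    o,d=ray(f,u,v); return o+d*f["depth"][int(v),int(u)]
def cloud(f):
    K=np.array(f["camera_matrix"]);v,u=np.mgrid[0:480,0:640]
    p=cv2.undistortPoints(np.stack([u,v],-1).reshape(-1,1,2).astype(float),K,np.array([f["k1"],0,0,0,0.])).reshape(480,640,2)
    d=np.stack([p[...,0],-p[...,1],-np.ones((480,640))],-1)@np.array(f["orientation"]).T
    return np.array(f["origin"])+d*f["depth"][...,None]
E
python3 - <<'E'
from h import *
import pickle
s=r.get_state();print(s["position"],s["tcp_rot"],s["time_s"],s["force"])
F={n:r.grab_frame(n) for n in("scene","top")}
pickle.dump(F,open("f0.pkl","wb"))
for n in F: cv2.imwrite(f"pics/{n}0.png",F[n]["image"][...,::-1]); print(n,F[n]["origin"],F[n]["k1"],F[n]["camera_matrix"])
E
```

```text
pics
[ 207.81927889 -615.13718719  249.13054274] [[ 9.47378006e-01  3.20115809e-01 -8.84206568e-04]
 [ 3.20117024e-01 -9.47374918e-01  2.41987209e-03]
 [-6.30358138e-05 -2.57558317e-03 -9.99996681e-01]] 0.0 [0.5904444  0.02445238 0.40783078]
scene [179.39099239 640.93080591 814.30372531] -0.060552012059572315 [[445.01036279   0.         318.47190232]
 [  0.         445.01036279 235.76125326]
 [  0.           0.           1.        ]]
top [ 416.59469519  182.23582782 1316.37055776] -0.08103201371004064 [[549.31701409   0.         306.8146161 ]
 [  0.         549.31701409 234.27918539]
 [  0.           0.           1.        ]]
```

View pics/top0.png

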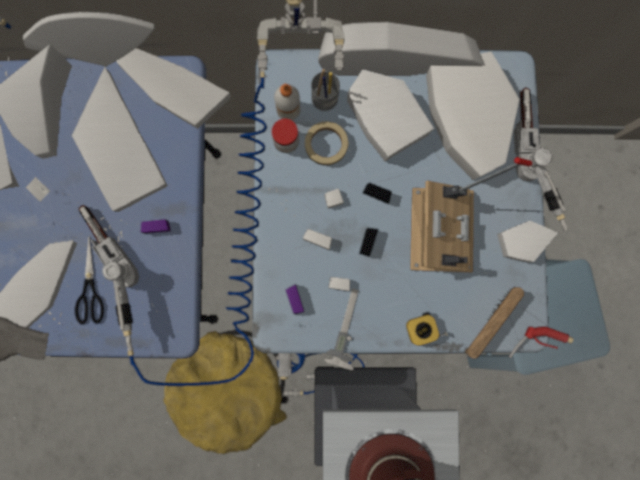

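View pics/scene0.png

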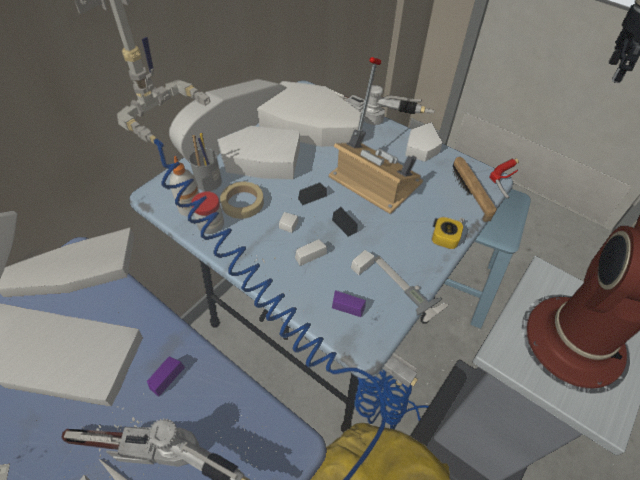

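```bash
python3 - <<'E'
from h import *
import pickle
F=pickle.load(open("f0.pkl","rb"))
np.set_printoptions(precision=1,suppress=True)
f=F["top"];C=cloud(f);I=f["image"].astype(int)
print(np.array(f["orientation"]))
z=C[...,2]
m=((I.min(2)>150)&(I.max(2)-I.min(2)<28)).astype(np.uint8)
n,l,s,c=cv2.connectedComponentsWithStats(m)
for i in range(1,n):
    if 60<s[i,4]<700 and 250<c[i][0]<560 and c[i][1]>140:
        P=C[l==i]; zt=np.median(P[:,2]); Q=np.array([onz(f,x,y,zt)[:2] for y,x in np.argwhere(l==i)],np.float32)
        print(c[i],s[i,4],"zmed",zt,np.percentile(P[:,2],[5,95]),cv2.minAreaRect(Q),Q.mean(0))
# wider: any pixel 12<z<45 not dark, near offcuts
for nm,(u,v) in dict(tablea=(300,270),jigc=(443,227)).items(): print(nm,dep(f,u,v))
# slope plane region
u0,u1,v0,v1=405,490,170,280
P=C[v0:v1,u0:u1].reshape(-1,3);P=P[(P[:,2]>15)&(P[:,2]<200)]
print(P.min(0),P.max(0),len(P))
B=cv2.resize(f["image"][150:300,280:560,::-1],None,fx=2.8,fy=2.8,interpolation=cv2.INTER_CUBIC);cv2.imwrite("pics/topcrop.png",B)
E
```

```text
[[ 0.   1.  -0.1]
 [-1.  -0.  -0. ]
 [-0.   0.1  1. ]]
[332.6 196.9] 184 zmed 22.114430693199438 [17.2 26.3] ((654.1729736328125, 137.5728302001953), (32.394813537597656, 34.814632415771484), 17.833364486694336) [654.1 136.8]
[316.4 237.5] 252 zmed 29.929398747272216 [25.3 34.3] ((556.0187377929688, 175.47335815429688), (61.720985412597656, 23.92827606201172), 69.0356216430664) [555.6 175.8]
[338.6 282.8] 185 zmed 28.28669173802109 [22.2 32.7] ((450.1227111816406, 123.83012390136719), (43.812705993652344, 24.71558952331543), 84.81900787353516) [449.3 123.9]
tablea [480.5 214.9   1.1]
jigc [ 574.6 -112.8   76.5]
[ 476.9 -229.1   15. ] [719.7 -48.9 185.4] 4352
```

View pics/topcrop.png

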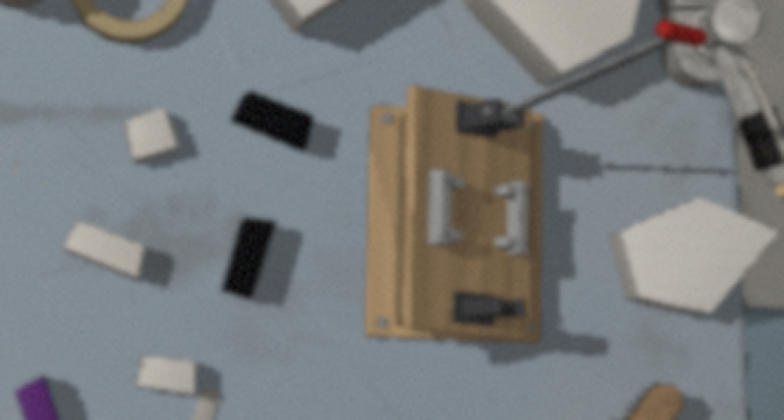

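```bash
python3 - <<'E'
from h import *
import pickle
F=pickle.load(open("f0.pkl","rb"))
np.set_printoptions(precision=2,suppress=True)
for n in F:
    f=F[n];print(n,np.array(f["orientation"]).tolist()); C=cloud(f)
    I=f["image"];H=cv2.cvtColor(I,cv2.COLOR_RGB2HSV)
    box=(405,490,170,280) if n=="top" else (325,425,130,215)
    M=np.zeros((480,640),bool);M[box[2]:box[3],box[0]:box[1]]=1
    wood=M&(H[...,0]>8)&(H[...,0]<24)&(H[...,1]>80)&(C[...,2]>30)&(C[...,2]<110)
    P=C[wood];rng=np.random.default_rng(0);best=0
    for _ in range(600):
        a,b,c=P[rng.choice(len(P),3,0)];nn=np.cross(b-a,c-a);L=np.linalg.norm(nn)
        if L<100: continue
        nn/=L; nn*=np.sign(nn[2])
        if not .75<nn[2]<.95: continue
        inl=abs((P-a)@nn)<3
        if inl.sum()>best:best=inl.sum();bi=inl
    Q=P[bi];c0=Q.mean(0);nn=np.linalg.svd(Q-c0)[2][2];nn*=np.sign(nn[2])
    print(n,len(P),best,"normal",nn,"ang",np.degrees(np.arccos(nn[2])),"upslope yaw",np.degrees(np.arctan2(-nn[1],-nn[0])),c0,"z at resid",)
    if n=="scene":
        m=((I.min(2)>150)&(I.max(2).astype(int)-I.min(2)<28)).astype(np.uint8)
        k,l,s,c=cv2.connectedComponentsWithStats(m)
        for i in range(1,k):
            if 60<s[i,4]<900 and 260<c[i][0]<400 and c[i][1]>200: print(c[i],s[i,4],np.median(C[l==i],0))
    red=(H[...,0]<6)&(H[...,1]>170)&(H[...,2]>120)
    k,l,s,c=cv2.connectedComponentsWithStats(red.astype(np.uint8))
    for i in range(1,k):
        if s[i,4]>20: print("red",c[i],s[i,4],np.median(C[l==i],0))
E
```

```text
scene [[-0.7839401623064686, 0.49159002334392543, -0.37917947053028356], [-0.6206166211780174, -0.6042695364102876, 0.4996932427840875], [0.016517610011398533, 0.6270546836721774, 0.7788000977428652]]
scene 1793 543 normal [-0.01 -0.5   0.86] ang 30.129557534316845 upslope yaw 88.49080835714454 [565.22 -98.94  85.46] z at resid
[286.67 221.25] 233 [652.85 144.57  20.53]
[308.18 249.21] 296 [556.79 181.12  28.96]
[360.61 260.53] 256 [449.46 132.32  26.34]
red [501.55 169.8 ] 201 [ 328.56 -351.41   19.3 ]
top [[0.0010374713167077734, 0.9935597801216078, -0.11330439964083311], [-0.9999229336166382, -0.0003710192737743734, -0.012409237373612507], [-0.012371357272473479, 0.11330854190837117, 0.9934828251408456]]
top 2682 2179 normal [-0.03 -0.5   0.86] ang 30.224665313528263 upslope yaw 87.06831621675103 [ 571.96 -117.61   77.03] z at resid
red [284.46 131.37] 409 [797.62 248.74  81.31]
red [535.84 331.26] 87 [ 334.99 -338.04   21.41]
```

```bash
cat >> h.py <<'E'
def go(p,yaw=None):
    "shift in tool axes (m) and spin for world target p (mm), tool-x yaw deg"
    s=r.get_state();R=np.array(s["tcp_rot"]);d=R.T@(np.array(p)-s["position"])/1000
    y0=np.degrees(np.arctan2(R[1,0],R[0,0]));sp=0 if yaw is None else -np.radians((yaw-y0+180)%360-180)
    print("t",round(s["time_s"],2),"pos",np.round(s["position"],1),"yaw",round(y0,1),"j7",round(s["joint_pos"][6],2),"F",np.round(s["force"],1),"grip",round(s["grip_width"],3),"-> shift",np.round(d,4),"spin",round(sp,3))
def proj(f,P):
    q=np.array(f["orientation"]).T@(np.array(P,float)-f["origin"]);q=np.array([q[0],-q[1],-q[2]])
    return cv2.projectPoints(q.reshape(1,1,3),np.zeros(3),np.zeros(3),np.array(f["camera_matrix"]),np.array([f["k1"],0,0,0,0.]))[0].ravel()
E
python3 - <<'E'
from h import *
import pickle
F=pickle.load(open("f0.pkl","rb"))
np.set_printoptions(precision=1,suppress=True)
f=F["top"];g=F["scene"]
print("tcp in scene",proj(g,[208,-616,250]))
I=f["image"].astype(int);H=cv2.cvtColor(f["image"],cv2.COLOR_RGB2HSV);C=cloud(f)
M=np.zeros((480,640),bool);M[205:250,425:478]=1
sil=M&(H[...,1]<45)&(I.min(2)>110)
k,l,s,c=cv2.connectedComponentsWithStats(sil.astype(np.uint8))
for i in range(1,k):
    if s[i,4]>15: print("stop",c[i],s[i],np.median(C[l==i],0))
dk=np.zeros((480,640),bool);dk[175:275,435:475]=1;dk&=I.max(2)<100
k,l,s,c=cv2.connectedComponentsWithStats(dk.astype(np.uint8))
for i in range(1,k):
    if s[i,4]>15: print("dark",c[i],s[i],np.median(C[l==i],0))
print("bar top view",dep(f,524,161),f["image"][161,524]); 
H2=cv2.cvtColor(g["image"],cv2.COLOR_RGB2HSV)
for nm,f_,H_,b in(("top",f,H,(505,545,150,175)),("scene",g,H2,(360,390,50,75))):
    m=np.zeros((480,640),bool);m[b[2]:b[3],b[0]:b[1]]=1;m&=((H_[...,0]<10)|(H_[...,0]>170))&(H_[...,1]>140)
    v,u=np.nonzero(m);print(nm,len(u),u.mean(),v.mean(),np.median(cloud(f_)[m],0)); globals()["r"+nm]=ray(f_,u.mean(),v.mean())
a,d=rtop;b,e=rscene;d=d/np.linalg.norm(d);e=e/np.linalg.norm(e)
t=np.linalg.lstsq(np.stack([d,-e],1),b-a,rcond=None)[0];print("bar tri",(a+d*t[0]+b+e*t[1])/2,"gap",np.linalg.norm(a+d*t[0]-b-e*t[1]))
# heights around keeper
for x in range(620,860,40): print(x,[int(np.nanmax(np.r_[0,C[...,2][(abs(C[...,0]-x)<20)&(abs(C[...,1]-y)<20)]])) for y in range(0,-360,-40)])
go([500,-60,330],88)
E
```

```text
tcp in scene [615.4  69.2]
stop [435.5 223.3] [433 211   6  26 137] [579.  -89.6 105.2]
stop [462.8 226.7] [457 215  10  25 138] [ 576.6 -163.5   63.9]
dark [461.2 232.3] [ 436  184   39   91 1387] [ 553.8 -160.5   49.2]
dark [444.2 227.2] [437 213  14  28 219] [ 573.8 -114.4   79.7]
bar top view [ 683.5 -235.8  259.3] [104  22  19]
top 78 522.1282051282051 161.19230769230768 [ 682.  -230.5  262.6]
scene 59 374.79661016949154 60.3728813559322 [ 680.8 -224.9  258. ]
bar tri [ 685.6 -234.6  251.8] gap 1.4063569205745161
620 [8, 20, 111, 104, 70, 44, 6, 7, 7]
660 [35, 14, 107, 118, 170, 267, 266, 8, 6]
700 [8, 6, 7, 4, 7, 271, 270, 6, 104]
740 [64, 7, 7, 7, 72, 74, 72, 70, 107]
780 [67, 65, 65, 71, 71, 72, 71, 71, 46]
820 [67, 67, 66, 72, 71, 73, 72, 71, 44]
t 0.1 pos [ 207.9 -615.2  249.2] yaw 18.7 j7 -0.04 F [ 0.1 -1.4  0.2] grip 1.002 -> shift [ 0.5 -0.4 -0.1] spin -1.21
```

```bash
python3 -m crank '[[[0.454,-0.432,-0.081,-1.21,0.085],[0.454,-0.432,-0.081,-1.21,0.085],[0.454,-0.432,-0.081,-1.21,0.085],[0.454,-0.432,-0.081,-1.21,0.085],[0.454,-0.432,-0.081,-1.21,0.085],[0.454,-0.432,-0.081,-1.21,0.085],[0.454,-0.432,-0.081,-1.21,0.085],[0.454,-0.432,-0.081,-1.21,0.085],[0.454,-0.432,-0.081,-1.21,0.085],[0.454,-0.432,-0.081,-1.21,0.085],[0.454,-0.432,-0.081,-1.21,0.085],[0.454,-0.432,-0.081,-1.21,0.085],[0.454,-0.432,-0.081,-1.21,0.085],[0.454,-0.432,-0.081,-1.21,0.085],[0.454,-0.432,-0.081,-1.21,0.085],[0.454,-0.432,-0.081,-1.21,0.085],[0.454,-0.432,-0.081,-1.21,0.085],[0.454,-0.432,-0.081,-1.21,0.085]]]'
python3 - <<'E'
from h import *
import pickle
np.set_printoptions(precision=3,suppress=True)
f=r.grab_frame("wrist");pickle.dump(f,open("w1.pkl","wb"));cv2.imwrite("pics/w1.png",f["image"][...,::-1])
print(f["origin"],f["orientation"],f["camera_matrix"],f["k1"])
go([556,176,120],70)
E
```

```text
time_s: 1.6
position: [499.2, -61.3, 330.6]
tcp_rot: [[0.034, 0.999, -0.003], [0.999, -0.034, 0.001], [0.001, -0.003, -1.0]]
force: [-0.9, -0.4, 0.2]
grip_width: 0.997
[503.423  18.796 454.435] [[ 0.999  0.032  0.013]
 [-0.035  0.95   0.31 ]
 [-0.003 -0.31   0.951]] [[334.201   0.    317.501]
 [  0.    334.201 240.988]
 [  0.      0.      1.   ]] 0.017231605569854126
t 1.65 pos [498.9 -62.7 330.5] yaw 87.9 j7 -0.14 F [ 0.2 -0.7 -0.3] grip 0.995 -> shift [0.24  0.049 0.211] spin 0.312
```

View pics/w1.png

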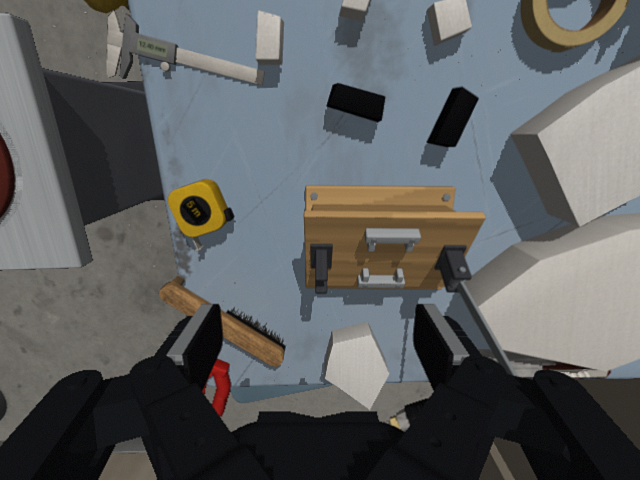

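```bash
python3 - <<'E'
from h import *
import pickle
np.set_printoptions(precision=1,suppress=True)
f=pickle.load(open("w1.pkl","rb"));C=cloud(f);I=f["image"].astype(int);H=cv2.cvtColor(f["image"],cv2.COLOR_RGB2HSV)
# plane fit of wood face
M=np.zeros((480,640),bool);M[215:290,305:485]=1
w=M&(H[...,1]>80)&(C[...,2]>30)&(C[...,2]<115)
P=C[w];P=P[abs(P[:,2]-np.median(P[:,2]))<40]
for _ in range(8):
    c0=P.mean(0);n=np.linalg.svd(P-c0)[2][2];n*=np.sign(n[2]);d=abs((P-c0)@n);P=P[d<max(1.5,2*np.median(d))] if _<7 else P
up=np.degrees(np.arctan2(-n[1],-n[0]));print("n",n.round(3),"up yaw",up,"tilt",np.degrees(np.arccos(n[2])),c0,len(P))
def onplane(u,v,h):
    o,d=ray(f,u,v);return o+d*((c0+h*n-o)@n)/(d@n)
M[:]=0;M[225:292,352:425]=1
sil=M&(H[...,1]<40)&(I.min(2)>120)
k,l,s,c=cv2.connectedComponentsWithStats(sil.astype(np.uint8))
for i in range(1,k):
    if s[i,4]>15: print("silver",c[i],s[i],np.median(C[l==i],0),np.median((C[l==i]-c0)@n),onplane(*c[i],14))
# top edge of face: left/right corner pixels approx
for uv in[(304,212),(485,214),(304,289),(443,291)]:print(uv,onplane(*uv,0))
yy=np.radians(up);
E
python3 - <<'E'
import cv2
a=cv2.imread("pics/w1.png")[180:330,280:520]
cv2.imwrite("pics/w1c.png",cv2.resize(a,None,fx=3.3,fy=3.3,interpolation=cv2.INTER_CUBIC))
E
```

```text
n [-0.  -0.5  0.9] up yaw 87.23090960223438 tilt 29.619658083659388 [ 578.7 -112.3   80.1] 8051
silver [392.8 233. ] [366 228  55  10 479] [580.6 -88.4 105.5] 10.280500710179108 [579.5 -86.9 110.7]
silver [378.2 278.5] [358 268  47  16 319] [ 573.5 -163.5   62.7] 9.667343900305173 [ 572.4 -158.6   69.8]
silver [399.9 272.8] [397 269   7   9  41] [ 599.6 -152.5   68. ] 8.712736218970042 [ 597.7 -148.8   76. ]
(304, 212) [485.3 -61.6 106.3]
(485, 214) [677.1 -70.4 106.6]
(304, 289) [ 476.4 -187.1   34.8]
(443, 291) [ 668.4 -196.4   34.8]
```

View pics/w1c.png

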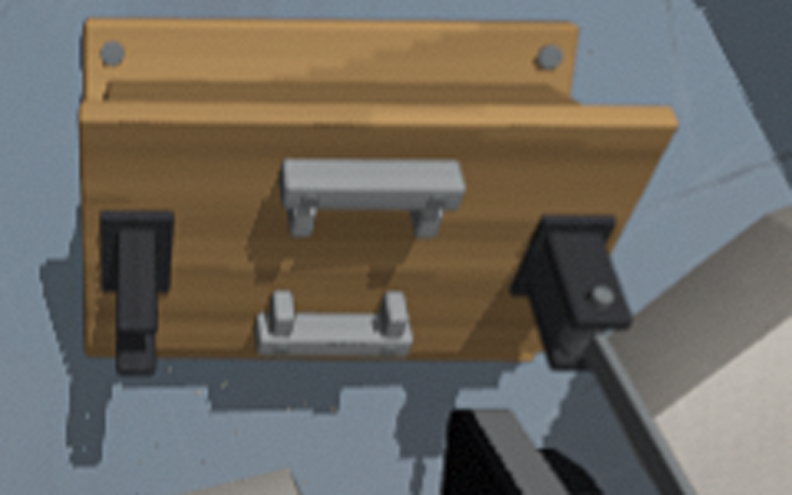

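```bash
python3 -m crank '[[[0.24,0.049,0.181,0.312,0.07],[0.24,0.049,0.181,0.312,0.07],[0.24,0.049,0.181,0.312,0.07],[0.24,0.049,0.181,0.312,0.07],[0.24,0.049,0.181,0.312,0.07],[0.24,0.049,0.181,0.312,0.07],[0.24,0.049,0.181,0.312,0.07],[0.24,0.049,0.181,0.312,0.07],[0.24,0.049,0.181,0.312,0.07],[0.24,0.049,0.181,0.312,0.07]]]'
python3 - <<'E'
from h import *
import pickle
np.set_printoptions(precision=1,suppress=True)
f=r.grab_frame("wrist");pickle.dump(f,open("w2.pkl","wb"))
C=cloud(f);I=f["image"].astype(int)
m=(C[...,2]>27)&(C[...,2]<33)&(I.min(2)>120)
k,l,s,c=cv2.connectedComponentsWithStats(m.astype(np.uint8))
for i in range(1,k):
    if s[i,4]>300:
        Q=np.array([onz(f,x,y,30)[:2] for y,x in np.argwhere(l==i)],np.float32);q=cv2.minAreaRect(Q)
        print(c[i],s[i],np.median(C[l==i],0),q,Q.mean(0))
        b=cv2.boxPoints(q);e=max((b[1]-b[0],b[2]-b[1]),key=np.linalg.norm);print("long yaw",np.degrees(np.arctan2(e[1],e[0]))%180)
cv2.imwrite("pics/w2.png",f["image"][...,::-1]);go([556,176,18],70)
E
```

```text
time_s: 2.48
position: [556.1, 173.3, 148.4]
tcp_rot: [[0.344, 0.939, -0.005], [0.939, -0.344, -0.002], [-0.003, -0.004, -1.0]]
force: [0.9, -0.6, 0.5]
grip_width: 0.817
[317.7 239.1] [ 301  198   35   83 2624] [557.6 175.7  29.9] ((557.0382690429688, 174.16671752929688), (65.82083129882812, 25.757705688476562), 68.98797607421875) [557.2 175.2]
long yaw 68.98798
t 2.53 pos [556.7 172.2 149.3] yaw 69.8 j7 -0.97 F [ 0.1 -1.   0.1] grip 0.816 -> shift [ 0.  -0.   0.1] spin -0.004
```

View pics/w2.png

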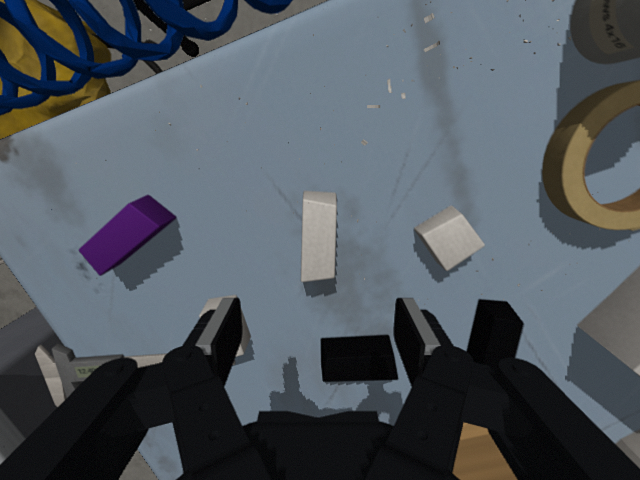

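```bash
python3 -m crank '[[[0.002,0,0.04,0,0.06],[0.002,0,0.08,0,0.06],[0.002,0,0.11,0,0.06],[0.002,0,0.125,0,0.06],[0.002,0,0.125,0,0.06],[0.002,0,0.125,0,0.025],[0.002,0,0.125,0,0.025],[0.002,0,0.125,0,0.025],[0.002,0,0.125,0,0.025],[0.002,0,0.125,0,0.025],[0.002,0,0.125,0,0.025]]]' 25
python3 - <<'E'
from h import *
go([556.7,175,150],None)
E
```

```text
time_s: 3.45
position: [558.7, 173.5, 26.7]
tcp_rot: [[0.346, 0.938, 0.001], [0.938, -0.346, -0.002], [-0.001, 0.001, -1.0]]
force: [-0.6, -1.7, 7.3]
grip_width: 0.309
t 3.45 pos [558.7 173.5  26.7] yaw 69.7 j7 -1.04 F [-0.6 -1.7  7.3] grip 0.309 -> shift [ 0.0005 -0.0022 -0.1233] spin 0
```

```bash
python3 -m crank '[[[0,0,-0.04,0,0.025],[0,0,-0.08,0,0.025],[0,0,-0.123,0,0.025],[0,0,-0.123,0,0.025],[0,0,-0.123,0,0.025]]]'
python3 - <<'E'
from h import *
f=r.grab_frame("wrist");cv2.imwrite("pics/w3.png",f["image"][...,::-1])
import pickle;pickle.dump(f,open("w3.pkl","wb"))
go([562,-205,210],87.5)
E
```

```text
time_s: 3.87
position: [560.5, 174.7, 153.6]
tcp_rot: [[0.346, 0.938, 0.009], [0.938, -0.347, 0.001], [0.004, 0.008, -1.0]]
force: [-0.5, -0.9, -1.9]
grip_width: 0.309
t 3.92 pos [558.9 173.7 151.2] yaw 69.7 j7 -0.97 F [-0.7  0.5 -2.1] grip 0.307 -> shift [-0.3542  0.1343 -0.0583] spin -0.31
```

View pics/w3.png

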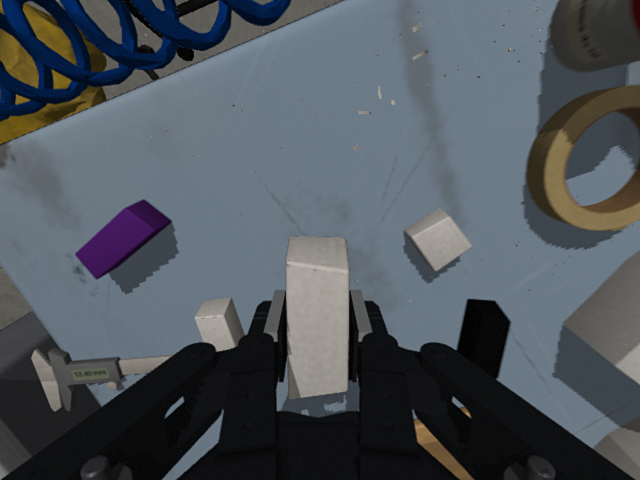

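```bash
python3 -m crank '[[[-0.03,0.011,-0.05,-0.1,0.025],[-0.06,0.022,-0.058,-0.2,0.025],[-0.1,0.037,-0.058,-0.31,0.025],[-0.354,0.134,-0.058,-0.31,0.025],[-0.354,0.134,-0.058,-0.31,0.025],[-0.354,0.134,-0.058,-0.31,0.025],[-0.354,0.134,-0.058,-0.31,0.025],[-0.354,0.134,-0.058,-0.31,0.025],[-0.354,0.134,-0.058,-0.31,0.025],[-0.354,0.134,-0.058,-0.31,0.025],[-0.354,0.134,-0.058,-0.31,0.025],[-0.354,0.134,-0.058,-0.31,0.025],[-0.354,0.134,-0.058,-0.31,0.025]]]'
python3 - <<'E'
from h import *
f=r.grab_frame("wrist")
import pickle;pickle.dump(f,open("w4.pkl","wb"));a=f["image"][...,::-1]
cv2.imwrite("pics/w4.png",cv2.resize(a[60:360,120:520],None,fx=2,fy=2,interpolation=cv2.INTER_CUBIC))
go([577.5,-138.5,125],87.5)
E
```

```text
time_s: 5.0
position: [561.0, -203.3, 208.2]
tcp_rot: [[0.043, 0.999, 0.001], [0.999, -0.043, 0.001], [0.001, 0.001, -1.0]]
force: [0.0, 0.4, 0.7]
grip_width: 0.308
t 5.05 pos [ 561.4 -202.4  208.6] yaw 87.7 j7 -0.03 F [ 0.3  0.4 -0.2] grip 0.308 -> shift [0.0644 0.0134 0.0837] spin 0.003
```

View pics/w4.png

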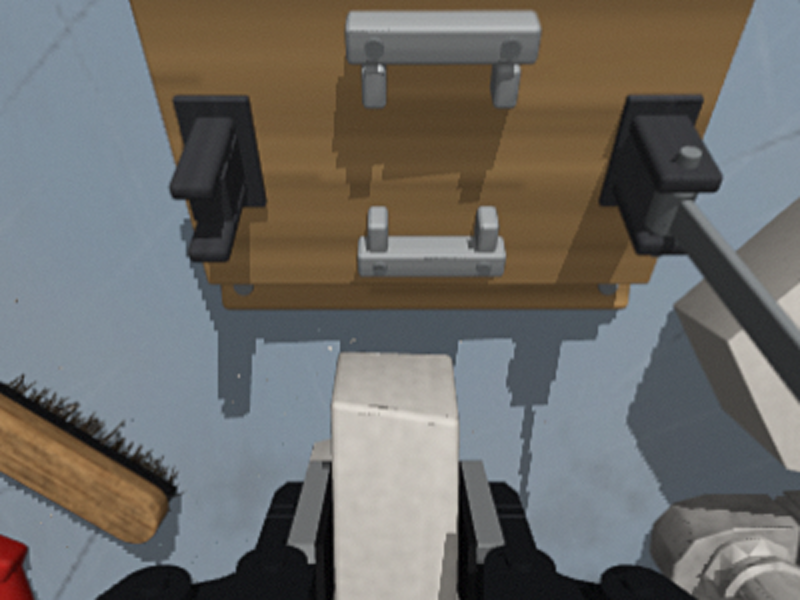

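```bash
python3 - <<'E'
from h import *
import pickle
np.set_printoptions(precision=1,suppress=True)
f=pickle.load(open("w4.pkl","rb"));C=cloud(f);H=cv2.cvtColor(f["image"],cv2.COLOR_RGB2HSV)
# wood face plane: regions free of fittings (crop px -> full)
def box(U0,U1,V0,V1): return (slice(60+V0//2,60+V1//2),slice(120+U0//2,120+U1//2))
P=np.concatenate([C[box(*b)].reshape(-1,3) for b in[(270,340,10,270),(545,610,10,270),(395,480,70,225),(170,330,5,80),(560,690,5,80)]])
n=np.array([0,-.5,.866])
for _ in range(6):
    c0=np.median(P,0) if _==0 else P.mean(0)
    if _: n=np.linalg.svd(P-c0)[2][2];n*=np.sign(n[2])
    P=P[abs((P-c0)@n)<(6 if _==0 else 3)]
print("n",n.round(3),"yaw",np.degrees(np.arctan2(-n[1],-n[0])),"tilt",np.degrees(np.arccos(n[2])),c0,len(P))
yaw=np.radians(87.4);up=np.array([np.cos(yaw),np.sin(yaw),0]);c,s=np.cos(np.pi/6),.5
N=-s*up+c*np.array([0,0,1]);X=c*up+s*np.array([0,0,1]);Y=np.cross(N,X)
O=np.array([577.5,-126,72.])
# shift O so that plane goes thru c0 data
print("data plane above O by",(c0-O)@N)
def pt(U,V,h):
    o,d=ray(f,120+U/2,60+V/2);p=o+d*((O+h*N-o)@N)/(d@N);q=p-O;return np.array([q@X,q@Y,q@N])
for nm,a in dict(upin=[(347,63),(540,63)],upout=[(347,28),(538,28)],loin=[(361,243),(502,243)],loout=[(359,276),(503,276)],upguide_in=[(386,75),(494,75)],upguide_end=[(374,106),(507,106)],loguide_in=[(388,225),(477,225)],loguide_out=[(368,225),(497,225)],loguide_end=[(377,213),(486,213)]).items():
    q=[pt(*x,14) for x in a];print(nm,q[0],q[1],"mid",(q[0]+q[1])/2,"w",np.linalg.norm(q[0]-q[1]))
E
```

```text
n [-0.  -0.5  0.9] yaw 87.55449406830942 tilt 30.252452029933963 [ 578.3 -114.6   79. ] 17528
data plane above O by 0.32859558276240913
upin [38.3 27.1 14. ] [ 38.3 -33.3  14. ] mid [38.3 -3.1 14. ] w 60.394712390873934
upout [48.7 26.6 14. ] [ 48.8 -30.9  14. ] mid [48.8 -2.2 14. ] w 57.50660240930104
loin [-32.   25.3  14. ] [-31.8 -30.   14. ] mid [-31.9  -2.4  14. ] w 55.26611192615379
loout [-48.9  26.7  14. ] [-48.8 -32.5  14. ] mid [-48.8  -2.9  14. ] w 59.165361014257485
upguide_in [34.5 14.9 14. ] [ 34.6 -19.3  14. ] mid [34.5 -2.2 14. ] w 34.26444178313716
upguide_end [24.2 19.  14. ] [ 24.3 -24.8  14. ] mid [24.3 -2.9 14. ] w 43.736708356752324
loguide_in [-23.3  14.6  14. ] [-23.3 -19.4  14. ] mid [-23.3  -2.4  14. ] w 34.031742907788995
loguide_out [-23.4  22.3  14. ] [-23.3 -27.   14. ] mid [-23.3  -2.4  14. ] w 49.323550165912884
loguide_end [-17.9  18.7  14. ] [-17.8 -22.3  14. ] mid [-17.8  -1.8  14. ] w 41.007540213379464
```

```bash
python3 - <<'E'
from h import *
import pickle
np.set_printoptions(precision=1,suppress=True)
f=pickle.load(open("w4.pkl","rb"))
s=r.get_state();R=np.array(s["tcp_rot"]);p=np.array(s["position"])
for U,V in[(335,408),(457,425),(396,440),(396,416),(345,354),(452,356),(396,370)]:
    u,v=120+U/2,60+V/2
    a=dep(f,u+ (2 if U<390 else -2 if U>400 else 0),v+1);print((U,V),"depth pt tool",R.T@(a-p))
C=cloud(f);T=(C-p)@R
m=(abs(T[...,1])<25)&(T[...,2]>-20)&(T[...,2]<30)&(T[...,0]>14)&(T[...,0]<60)&(f["image"].min(2)>110)
for x in range(14,40,4):
    q=T[m&(abs(T[...,0]-x)<2)&(T[...,2]<5)]
    if len(q):print(x,len(q),"y",q[:,1].min(),q[:,1].max(),"z",np.median(q[:,2]))
q=T[m];print("x max",np.percentile(q[:,0],98),"z max",np.percentile(q[:,2],98))
go([580,-138.6,130],87.4)
E
```

```text
(335, 408) depth pt tool [ 30.6 -10.   -3.7]
(457, 425) depth pt tool [26.6 12.1 -2.8]
(396, 440) depth pt tool [23.5  1.  -3. ]
(396, 416) depth pt tool [28.7  1.  -3.2]
(345, 354) depth pt tool [33.3 -9.7 22.1]
(452, 356) depth pt tool [32.1 13.  24.3]
(396, 370) depth pt tool [32.4  1.  13.5]
14 279 y -12.011027879493572 13.070539106620556 z -2.805051950145121
18 569 y -11.94742986209328 13.480522251241105 z -2.824695927419893
22 599 y -11.794754298429776 13.442338667489356 z -2.8183410338708237
26 600 y -12.180158270534903 13.328393986971113 z -2.684363933459271
30 830 y -12.07369135105602 13.279292352704232 z -1.378804144287987
34 76 y -11.62868744484029 -2.6623484350360194 z 2.1405436057480833
x max 33.16817688541166 z max 23.964872572114313
t 5.05 pos [ 561.4 -202.4  208.6] yaw 87.7 j7 -0.03 F [ 0.3  0.4 -0.2] grip 0.308 -> shift [0.1 0.  0.1] spin 0.004
```

```bash
python3 -m crank '[[[0.033,0.008,0.02,0.004,0.025],[0.065,0.015,0.04,0.004,0.025],[0.065,0.015,0.06,0.004,0.025],[0.065,0.015,0.078,0.004,0.025],[0.065,0.015,0.078,0.004,0.025],[0.065,0.015,0.078,0.004,0.025],[0.065,0.015,0.078,0.004,0.025]]]'
cat > avg.py <<'E'
from h import *
import sys
L=[r.get_state()]
for _ in range(3): r.grab_frame("top");L.append(r.get_state())
p=np.mean([s["position"] for s in L],0);R=np.array(L[-1]["tcp_rot"])
print("t",L[-1]["time_s"],"avg",p.round(1),"yaw",np.degrees(np.mean([np.arctan2(s["tcp_rot"][1][0],s["tcp_rot"][0][0]) for s in L])).round(2),"F",np.mean([s["force"] for s in L],0).round(1),"grip",L[-1]["grip_width"])
if len(sys.argv)>3: print("shift",(R.T@(np.array(sys.argv[1:4],float)-p)/1000).round(4))
E
python3 avg.py 579 -138 110
```

```text
time_s: 5.63
position: [579.6, -137.1, 131.6]
tcp_rot: [[0.044, 0.999, 0.003], [0.999, -0.044, 0.001], [0.001, 0.003, -1.0]]
force: [-0.3, -0.3, -0.4]
grip_width: 0.308
t 5.7833 avg [ 579.7 -137.6  131.9] yaw 87.45 F [ 0.1 -0.7 -0.5] grip 0.304530586161089
shift [-0.0004 -0.0008  0.0219]
```

```bash
python3 -m crank '[[[0,-0.0005,0.01,0,0.025],[0,-0.0005,0.018,0,0.025],[0,-0.0005,0.021,0,0.025],[0,-0.0005,0.023,0,0.025],[0,-0.0005,0.025,0,0.025],[0,-0.0005,0.027,0,0.025],[0,-0.0005,0.029,0,0.025],[0,-0.0005,0.029,0,0.025]]]'
python3 avg.py 579 -138 94
python3 - <<'E'
from h import *
f=r.grab_frame("wrist")
import pickle;pickle.dump(f,open("w5.pkl","wb"));a=f["image"][...,::-1]
cv2.imwrite("pics/w5.png",cv2.resize(a[150:450,120:520],None,fx=2,fy=2,interpolation=cv2.INTER_CUBIC))
E
```

```text
time_s: 6.45
position: [578.9, -139.1, 103.3]
tcp_rot: [[0.046, 0.999, 0.003], [0.999, -0.046, -0.001], [-0.001, 0.003, -1.0]]
force: [-2.1, -3.1, 4.9]
grip_width: 0.307
t 6.6 avg [ 578.9 -139.1  103.3] yaw 87.38 F [-2.3 -2.6  4.8] grip 0.3044162999944082
shift [0.0011 0.     0.0093]
```

View pics/w5.png

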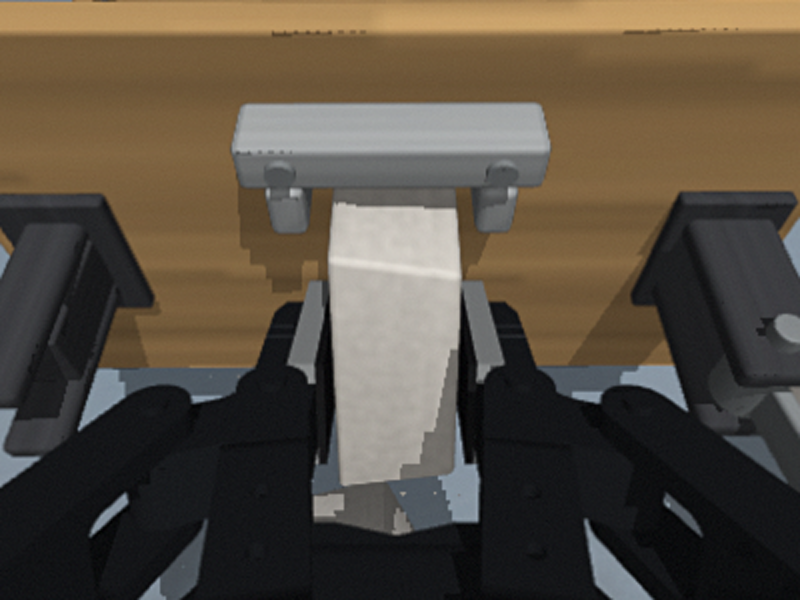

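```bash
python3 -m crank '[[[0.0005,0,0.002,0,0.025],[0.001,0,0.004,0,0.025],[0.001,0,0.006,0,0.025],[0.001,0,0.007,0,0.025],[0.001,0,0.007,0,0.025]]]'
python3 avg.py 579 -138 94
python3 - <<'E'
from h import *
f=r.grab_frame("wrist");s=r.get_state();C=cloud(f)
n=np.array([-.0227,-.4995,.866])
# block surface tilt from depth
I=f["image"].astype(int);m=np.zeros((480,640),bool);m[275:400,285:350]=1;m&=(I.min(2)>150)
P=C[m];P=P[(P[:,2]>80)]
c=np.median(P,0)
for _ in range(5):
    N=np.linalg.svd(P-c)[2][2];N*=np.sign(N[2]);P=P[abs((P-c)@N)<2];c=P.mean(0)
print("block top normal",N.round(3),"tilt",np.degrees(np.arccos(N[2])).round(1),"height above floor",((c-[579.5,-125.7,72.2])@n).round(1),len(P))
E
```

```text
time_s: 7.07
position: [579.1, -139.4, 99.4]
tcp_rot: [[0.047, 0.999, 0.003], [0.999, -0.047, -0.004], [-0.004, 0.004, -1.0]]
force: [-7.2, -3.1, 20.2]
grip_width: 0.308
t 7.2167 avg [ 579.1 -139.4   99.4] yaw 87.33 F [-7.  -3.2 20.1] grip 0.3060752440757213
shift [ 0.0014 -0.0002  0.0054]
block top normal [ 0.023 -0.304  0.952] tilt 17.7 height above floor 31.4 2046
```

```bash
python3 -m crank '[[[0.0015,0,-0.002,0,0.025],[0.0035,0,-0.002,0,0.025],[0.0035,0,0,0,0.025],[0.0035,0,0.002,0,0.025],[0.0035,0,0.004,0,0.025],[0.0035,0,0.005,0,0.025]]]'
cat > tilt.py <<'E'
from h import *
f=r.grab_frame("wrist");s=r.get_state();C=cloud(f)
n=np.array([-.0227,-.4995,.866]);X=np.array([.0393,.8651,.5])
I=f["image"].astype(int);m=np.zeros((480,640),bool);m[270:400,285:350]=1;m&=(I.min(2)>150)
P=C[m];P=P[(P[:,2]>75)];c=np.median(P,0)
for _ in range(5):
    N=np.linalg.svd(P-c)[2][2];N*=np.sign(N[2]);P=P[abs((P-c)@N)<2];c=P.mean(0)
print("block top normal",N.round(3),"tilt",np.degrees(np.arccos(N[2])).round(1),"height above floor",((c-[579.5,-125.7,72.2])@n).round(1),len(P))
E
python3 avg.py 579 -138 94; python3 tilt.py
```

```text
time_s: 7.77
position: [580.5, -135.6, 94.6]
tcp_rot: [[0.046, 0.999, 0.006], [0.999, -0.046, -0.004], [-0.004, 0.006, -1.0]]
force: [-0.1, -1.8, 6.2]
grip_width: 0.306
t 7.9167 avg [ 580.5 -135.6   94.5] yaw 87.34 F [-0.4 -1.4  5.7] grip 0.31026355753675144
shift [-0.0025 -0.0014  0.0005]
block top normal [0.177 0.856 0.486] tilt 60.9 height above floor 22.1 961
```

```bash
python3 -m crank '[[[0,0,0,0,0.034],[0,0,0,0,0.042],[0,0,0,0,0.05],[0,0,0,0,0.05],[0,0,-0.01,0,0.05],[0,0,-0.04,0,0.05],[0,0,-0.08,0,0.05],[-0.02,0,-0.12,0,0.05],[-0.05,0,-0.13,0,0.05],[-0.075,0,-0.13,0,0.05],[-0.075,0,-0.13,0,0.05]]]'
python3 - <<'E'
from h import *
import pickle
f=r.grab_frame("wrist");pickle.dump(f,open("w6.pkl","wb"))
cv2.imwrite("pics/w6.png",cv2.resize(f["image"][50:350,120:520,::-1],None,fx=2,fy=2,interpolation=cv2.INTER_CUBIC));go([560,-200,210])
E
```

```text
time_s: 8.88
position: [575.5, -218.5, 226.6]
tcp_rot: [[0.057, 0.998, 0.008], [0.998, -0.057, -0.011], [-0.011, 0.009, -1.0]]
force: [-1.1, -1.0, -1.2]
grip_width: 0.583
t 8.93 pos [ 575.4 -214.7  225.6] yaw 86.9 j7 -0.02 F [-0.2  1.3 -0.2] grip 0.582 -> shift [ 0.014  -0.0163  0.0154] spin 0
```

View pics/w6.png

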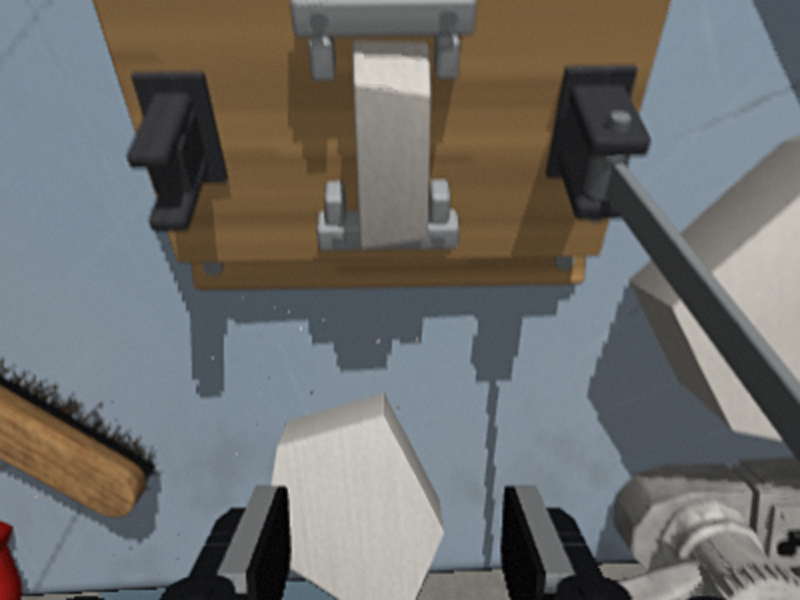

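```bash
python3 - <<'E'
from h import *
import pickle
np.set_printoptions(precision=1,suppress=True)
f=pickle.load(open("w6.pkl","rb"));C=cloud(f)
yaw=np.radians(87.4);up=np.array([np.cos(yaw),np.sin(yaw),0]);k=np.array([0,0,1]);N=-.5*up+.866*k;X=.866*up+.5*k;Y=np.cross(N,X)
O=np.array([579.7,-125.7,72.2])
sl=(slice(50+50,50+120),slice(120+182,120+212))
P=C[sl].reshape(-1,3);c=P.mean(0)
for _ in range(5):
    n=np.linalg.svd(P-c)[2][2];n*=np.sign(n[2]);P=P[abs((P-c)@n)<2];c=P.mean(0)
q=(C-O)@np.stack([X,Y,N],1)
print("top normal in pocket axes",(n@X).round(3),(n@Y).round(3),(n@N).round(3),"centre",(c-O)@X,(c-O)@Y,(c-O)@N)
for V in range(40,252,12):
    v=50+V//2; row=[q[v,120+U//2] for U in(375,392,408)];print(V,np.median(row,0))
# floor check beside block
for U,V in[(300,150),(480,150),(330,130),(455,130)]: print("floor",q[50+V//2,120+U//2])
E
```

```text
top normal in pocket axes -0.009 -1.0 0.012 centre 1.3434909898270089 -2.4094579807017777 35.218660032350485
40 [31.3 -2.7  0.8]
52 [29.7 -2.6  6.9]
64 [29.3 -2.5 15.3]
76 [29.1 -2.4 23.6]
88 [27.8 -2.4 29.5]
100 [24.3 -2.3 30.5]
112 [20.4 -2.3 30.8]
124 [15.6 -2.3 29.8]
136 [11.7 -2.2 30.3]
148 [ 7.2 -2.2 30.4]
160 [ 2.2 -2.1 29.6]
172 [-1.8 -2.1 30.9]
184 [-6.8 -2.  30.5]
196 [-11.8  -2.   30.6]
208 [-16.6  -2.   31.3]
220 [-23.2  -1.9  29.5]
232 [-28.1  -1.9  30.3]
244 [-34.2  -1.8  29.6]
floor [-9.5 34.   1.5]
floor [-11.7 -37.6  -0.7]
floor [-2.5 21.8 -0.8]
floor [ -1.6 -26.4   2. ]
```

```bash
cat > kp.py <<'E'
import numpy as np
yaw=np.radians(87.4);up=np.array([np.cos(yaw),np.sin(yaw),0]);k=np.array([0,0,1]);N=-.5*up+.866*k;X=.866*up+.5*k;Y=np.cross(N,X)
O=np.array([579.7,-125.7,72.2]);Hg=O-78*Y+34*N
def bar(t): return Hg+178*(np.cos(t)*Y+np.sin(t)*N)
def tcp(t,gap=0):
    back=-np.sin(t)*Y+np.cos(t)*N;d=np.cos(t)*Y+np.sin(t)*N
    return bar(t)+(7+gap)*back-6*d-14.5*Y+19*k
E
python3 - <<'E'
from kp import *
from h import go
np.set_printoptions(precision=1,suppress=True)
print("start above",tcp(1.757,15)+[0,0,45],"start",tcp(1.757,15))
for t in np.arange(1.7,0.55,-.1): print(round(t,2),tcp(t),(tcp(t)-tcp(1.757,15)))
print("bar shut",bar(0))
p=tcp(1.757,15);go([p[0],p[1],p[2]+45],87.4)
E
python3 avg.py 575 -215 320
```

```text
start above [ 721.  -231.7  308.5] start [ 721.  -231.7  263.5]
1.7 [ 696.6 -232.9  267.6] [-24.4  -1.2   4.1]
1.6 [ 679.4 -233.2  269.4] [-41.6  -1.5   5.9]
1.5 [ 662.2 -232.6  269.7] [-58.7  -0.9   6.2]
1.4 [ 645.1 -231.1  268.5] [-75.8   0.6   5. ]
1.3 [ 628.3 -228.8  265.8] [-92.7   2.9   2.3]
1.2 [ 611.9 -225.7  261.7] [-109.1    6.    -1.8]
1.1 [ 596.1 -221.8  256.1] [-124.9    9.9   -7.4]
1.0 [ 581.  -217.1  249.3] [-140.    14.6  -14.2]
0.9 [ 566.9 -211.7  241.1] [-154.1   19.9  -22.4]
0.8 [ 553.7 -205.7  231.7] [-167.3   26.   -31.8]
0.7 [ 541.8 -199.1  221.2] [-179.2   32.6  -42.3]
0.6 [ 531.1 -192.   209.8] [-189.9   39.7  -53.7]
bar shut [ 479.  -138.1  101.6]
t 8.93 pos [ 575.4 -214.7  225.6] yaw 86.9 j7 -0.02 F [-0.2  1.3 -0.2] grip 0.582 -> shift [-0.   0.1 -0.1] spin -0.008
t 9.0833 avg [ 575.8 -211.1  225.2] yaw 87.2 F [-0.   0.8 -0.1] grip 0.5846757265089862
shift [-0.0041 -0.     -0.0948]
```

```bash
python3 -m crank '[[[0,0,-0.04,0,0],[0,0,-0.08,0,0],[0,0,-0.1,0,0],[-0.005,0.04,-0.1,0,0],[-0.009,0.08,-0.1,0,0],[-0.014,0.12,-0.1,0,0],[-0.014,0.146,-0.1,0,0],[-0.014,0.146,-0.1,0,0],[-0.014,0.146,-0.08,0,0],[-0.014,0.146,-0.05,0,0],[-0.014,0.146,-0.038,0,0],[-0.014,0.146,-0.038,0,0]]]'
python3 avg.py 721 -232 263.5
python3 - <<'E'
from h import *
f=r.grab_frame("scene")
cv2.imwrite("pics/s7.png",cv2.resize(f["image"][20:240,280:540,::-1],None,fx=2.7,fy=2.7,interpolation=cv2.INTER_CUBIC))
E
```

```text
time_s: 10.08
position: [718.9, -226.8, 259.0]
tcp_rot: [[0.041, 0.999, -0.003], [0.999, -0.041, 0.0], [0.0, -0.003, -1.0]]
force: [-1.7, -0.5, -1.7]
grip_width: -0.002
t 10.2333 avg [ 720.4 -227.4  262.5] yaw 87.56 F [-0.2  0.  -0.1] grip -0.0015214134467551887
shift [-0.0046  0.0008 -0.001 ]
```

View pics/s7.png

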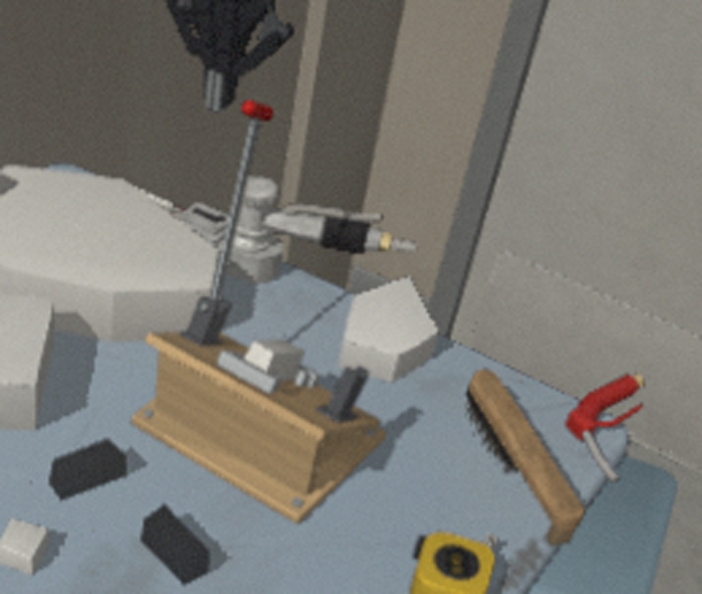

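```bash
python3 -m crank '[[[-0.004,-0.012,-0.003,0,0],[-0.0065,-0.0235,-0.005,0,0],[-0.007,-0.041,-0.006,0,0],[-0.0078,-0.058,-0.007,0,0],[-0.007,-0.075,-0.006,0,0],[-0.0055,-0.092,-0.003,0,0],[-0.003,-0.108,0.001,0,0],[0,-0.1244,0.006,0,0],[0.004,-0.14,0.013,0,0],[0.009,-0.154,0.021,0,0],[0.014,-0.167,0.031,0,0],[0.02,-0.18,0.041,0,0],[0.02,-0.18,0.041,0,0],[0.02,-0.18,0.041,0,0]]]'
cat > barpos.py <<'E'
from h import *
from kp import *
np.set_printoptions(precision=1,suppress=True)
R_={}
for n in("top","scene"):
    f=r.grab_frame(n);H=cv2.cvtColor(f["image"],cv2.COLOR_RGB2HSV);C=cloud(f)
    q=(C-Hg)@np.stack([X,Y,N],1);rad=np.hypot(q[...,1],q[...,2])
    m=((H[...,0]<10)|(H[...,0]>170))&(H[...,1]>130)&(abs(rad-178)<25)&(abs(q[...,0])<40)
    v,u=np.nonzero(m)
    if len(u)<8: print(n,"few",len(u));continue
    R_[n]=ray(f,u.mean(),v.mean());p=np.median(q[m],0);print(n,len(u),"px",u.mean(),v.mean(),"pocket-hinge coords",p,"theta",np.arctan2(p[2],p[1]).round(3))
if len(R_)==2:
    (a,d),(b,e)=R_.values();t=np.linalg.lstsq(np.stack([d,-e],1),b-a,rcond=None)[0];w=(a+d*t[0]+b+e*t[1])/2;p=(w-Hg)@np.stack([X,Y,N],1);print("tri",w,p,"r",np.hypot(p[1],p[2]),"theta",np.arctan2(p[2],p[1]).round(3),"gap",np.linalg.norm(a+d*t[0]-b-e*t[1]))
E
python3 barpos.py; python3 avg.py 541 -199 221
```

```text
time_s: 11.45
position: [544.0, -200.3, 224.9]
tcp_rot: [[0.044, 0.999, 0.012], [0.999, -0.044, -0.003], [-0.003, 0.012, -1.0]]
force: [0.1, -0.4, 0.1]
grip_width: 0.001
top 44 px 497.29545454545456 245.29545454545453 pocket-hinge coords [ 15.7 135.3 123.6] theta 0.741
scene 51 px 422.88235294117646 110.6470588235294 pocket-hinge coords [ 16.6 138.4 117.3] theta 0.703
tri [ 520.  -193.5  204.8] [  5.3 134.6 116.1] r 177.7281346725073 theta 0.712 gap 1.3373448854672247
t 11.7 avg [ 544.9 -200.8  224.5] yaw 87.45 F [ 0.3 -0.1  0.1] grip 0.0034013955463714496
shift [ 0.0016 -0.004   0.0035]
```

```bash
python3 -m crank '[[[0,0,-0.02,0,0],[0,0,-0.03,0,0],[-0.003,-0.016,-0.03,0,0],[-0.006,-0.032,-0.03,0,0],[-0.006,-0.032,-0.03,0,0],[-0.006,-0.032,-0.015,0,0],[-0.006,-0.032,-0.005,0,0],[0.001,-0.043,0.008,0,0],[0.009,-0.052,0.02,0,0],[0.017,-0.06,0.034,0,0],[0.025,-0.066,0.048,0,0],[0.032,-0.069,0.06,0,0],[0.038,-0.072,0.071,0,0],[0.038,-0.072,0.071,0,0]]]'
python3 barpos.py; python3 avg.py 473 -146 130.5
```

```text
time_s: 12.87
position: [474.0, -157.8, 150.1]
tcp_rot: [[0.042, 0.999, 0.007], [0.999, -0.042, -0.0], [-0.0, 0.007, -1.0]]
force: [0.3, 0.2, 0.1]
grip_width: -0.001
top 48 px 460.9375 267.6875 pocket-hinge coords [ 16.2 178.9  26.2] theta 0.145
scene 40 px 420.875 156.175 pocket-hinge coords [ 14.3 180.8  22.9] theta 0.126
tri [ 477.7 -138.2  127.4] [ 12.8 179.4  22.4] r 180.74846057124967 theta 0.124 gap 3.1251340241506194
t 13.1167 avg [ 476.1 -160.   152.5] yaw 87.45 F [-0.  -0.5  0.4] grip -0.0016159631104554685
shift [ 0.014  -0.004   0.0219]
```

Keeper is at about 0.13 rad. Now press it home, slowly.

```bash
python3 -m crank '[[[0.004,-0.001,0.006,0,0],[0.008,-0.002,0.012,0,0],[0.011,-0.003,0.016,0,0],[0.014,-0.004,0.02,0,0],[0.014,-0.004,0.022,0,0],[0.014,-0.004,0.023,0,0],[0.014,-0.004,0.023,0,0]]]'
python3 barpos.py; python3 avg.py 473 -146 130.5
```

```text
time_s: 13.7
position: [473.0, -146.2, 129.5]
tcp_rot: [[0.045, 0.999, 0.013], [0.999, -0.045, -0.003], [-0.003, 0.013, -1.0]]
force: [-0.6, 0.7, 0.6]
grip_width: -0.002
top 44 px 453.6818181818182 268.54545454545456 pocket-hinge coords [ 16.8 179.6   4. ] theta 0.022
scene 40 px 416.575 165.0 pocket-hinge coords [ 17.4 182.5   0.5] theta 0.003
tri [ 477.6 -127.1  107.4] [ 12.4 179.9  -0.5] r 179.93186886599682 theta -0.003 gap 1.5063902702890584
t 13.95 avg [ 473.2 -146.5  129.8] yaw 87.39 F [-0.   0.1  0.3] grip 0.0022150812519349536
shift [ 0.0005 -0.0002 -0.0007]
```

```bash
python3 -m crank '[[[0.0005,0,0.001,0,0],[0.001,0,0.002,0,0],[0.001,0,0.003,0,0],[0.001,0,0.003,0,0]]]'; python3 avg.py 473 -146 127
```

```text
time_s: 14.28
position: [473.6, -146.1, 128.1]
tcp_rot: [[0.046, 0.999, 0.015], [0.999, -0.046, -0.005], [-0.005, 0.015, -1.0]]
force: [-2.0, -1.5, 11.4]
grip_width: -0.001
t 14.4333 avg [ 473.6 -146.1  128.1] yaw 87.36 F [-2.7 -0.9 10.7] grip -0.0012028273560014146
shift [ 0.     -0.0006  0.0011]
```

```bash
python3 -m crank '[[[0,0,0.002,0,0],[0,0,0.002,0,0],[0,0,0,0,0],[-0.01,-0.002,-0.03,0,0],[-0.04,-0.005,-0.07,0,0],[-0.08,-0.01,-0.11,0,0],[-0.11,0.03,-0.13,0,0],[-0.12,0.06,-0.13,0,0],[-0.12,0.06,-0.13,0,0],[-0.12,0.06,-0.13,0,0]]]'
python3 barpos.py; python3 avg.py 520 -260 260
python3 - <<'E'
from h import *
import pickle
f=r.grab_frame("wrist");pickle.dump(f,open("w8.pkl","wb"))
cv2.imwrite("pics/w8.png",cv2.resize(f["image"][0:300,120:520,::-1],None,fx=2,fy=2,interpolation=cv2.INTER_CUBIC))
E
```

```text
time_s: 15.27
position: [528.7, -271.0, 260.6]
tcp_rot: [[0.05, 0.999, 0.02], [0.999, -0.05, -0.007], [-0.006, 0.02, -1.0]]
force: [0.1, 0.5, 0.1]
grip_width: 0.0
top 88 px 457.92045454545456 268.84090909090907 pocket-hinge coords [  6.4 179.6   5.6] theta 0.031
scene 43 px 416.95348837209303 164.8139534883721 pocket-hinge coords [ 15.1 181.7   0.8] theta 0.004
tri [ 479.  -137.8   99.4] [ -0.9 178.1  -2.1] r 178.06509451430506 theta -0.012 gap 2.1514648613572733
t 15.5167 avg [ 525.  -266.8  258.8] yaw 87.43 F [-0.4  0.3  0.1] grip -0.0042892078783174645
shift [ 0.0066 -0.0053 -0.0013]
```

View pics/w8.png

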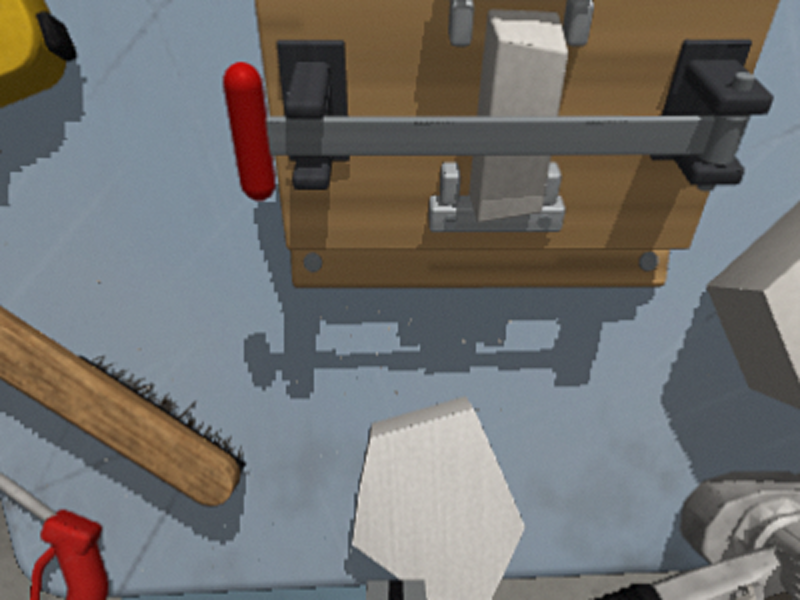

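```bash
python3 - <<'E'
from h import *
from kp import *
import pickle
np.set_printoptions(precision=1,suppress=True)
f=pickle.load(open("w8.pkl","rb"));q=(cloud(f)-O)@np.stack([X,Y,N],1)
def at(U,V): return np.median(q[V//2-1:V//2+2,120+U//2-1:120+U//2+2].reshape(-1,3),0)
for nm,a in dict(strap=[(280,138),(370,138),(520,138),(640,138)],block=[(520,60),(520,90),(520,110),(510,165),(507,190),(505,205)],prongs=[(312,80),(312,175)]).items(): print(nm,[at(*x) for x in a])
print(r.get_state()["time_s"],r.job_done())
E
```

```text
strap [array([-1. , 88.3, 36.6]), array([-1. , 54.8, 36.9]), array([-1.3, -1.3, 36.4]), array([ -1.3, -46.5,  35.9])]
block [array([22.4,  1.3, 29.7]), array([13. , -0. , 30.3]), array([ 6.4, -1. , 30. ]), array([-12.8,   0. ,  31.4]), array([-23.4,   0. ,  30.4]), array([-29.1,   0.1,  30.5])]
prongs [array([14.6, 75.9, 25.8]), array([-10.9,  76.9,  44.9])]
the job is handed in; nothing more can be done
15.5667 None
```

The longest foam offcut is clamped in the pocket and the keeper is shut over it. I handed the job in at 15.6 s with the gripper clear. The other two offcuts were never touched.

**What I did**
- I gripped the longest offcut across its width and pressed it into the pocket until it tilted to the slope. It caught on the lower stop once, at about 20 N, so I eased it 3–4 mm up the slope and released it.
- Next I pushed the keeper over from behind with the closed fingers. I pressed its bar down from above until it stopped moving, at about 11 N, plus about 2 mm more.

**Last checks, from wrist-camera depth in the pocket's axes**
- **Offcut:** its top is 29.7–31.4 mm above the pocket floor along its whole length, against 30 mm when seated. It lies between the guides and was flat before the keeper was moved.
- **Keeper:** the strap's top is 36–37 mm above the floor across its span, against 36 mm when shut, and it lies between the prongs. Separate estimates of its angle gave -0.01, 0.00 and 0.03 rad.

**Readings that disagreed**
- The slope's uphill direction measured about 1.52 rad from world x in all three cameras, not the 0.5–1.0 rad turn stated for the jig. I used the measured value.
- The jaws read about 26 mm on the 30 mm offcut.
- One prong top read 26 mm instead of 46 mm. I think that pixel fell on the side of the prong; the other read 45 mm.

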